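Return the tapered change cup to its sprung cradle in the tilt-out bin

ROBOT

A 6-joint arm with a two-finger parallel gripper is mounted at the origin on the work surface. World frame = base frame: x ahead of the robot, y to its left, z up, the work surface at z = 0. Lengths are in m, angles in degrees, forces in N, time in s.
With the tool pointing down it reaches from about 0.325 to 0.85 m from the base axis. Payload 15.5 kg.
Tool frame: the origin (TCP) lies between the finger pads; the fingertips stand 8 mm ahead of it and the grasp point (between the pads) lies 11 mm behind it; z points along the fingers, y is the line along which they close (so a half turn about z gives the same grasp; the last joint's range is limited). The gripper opens to 91 mm and grips with 3 to 60 N. Pads are 32 mm wide; open, the fingers measure 118 mm over their backs; the gripper's body (76 mm by 178 mm) begins 60 mm behind the grasp point.
Start: joints at [70.388, 28.281, 77.091, -0, 74.628, -5.472], TCP at [0.153, 0.606, 0.222] pointing down, gripper open.
Joint ranges: [-166.48, 166.48], [-47.26, 123.95], [12.59, 153.08], [-70.14, 250.14], [6.76, 159.57], [-176.63, 176.63]. Speed limits (degrees/s): [108.29, 108.29, 147.25, 172.46, 172.46, 172.46].

INTERFACE

Orientations are given as a 3x3 rotation matrix whose columns are the frame's x, y, z axes.
In Python, from plant import * gives the robot as it stands.
- The arm moves only by the tool move_arm, never from a script. Its argument "motion" is a list of rows, each a list of 6 numbers: the shift along the tool's x, y, z as a fraction of full scale, then the turn, a rotation vector about the tool's x, y, z as a fraction of full scale. In form: [[dx, dy, dz, ax, ay, az], ...]. A call has 1 to 20 rows; each row shifts and turns the commanded pose from where the row before left it, along the tool's axes as they then stand; what a row does not reach is not made up. Full scale, the value 1, is 2.5 cm for a shift and 0.1 rad for a turn. A row lasts 1/12 s, in which the tool goes at most 41.7 mm and 7.16 degrees, less where a joint would pass 70% of its speed; a pose out of reach is approached as far as the arm can. A call with a number of a shift or a turn outside -1 to 1 is refused whole. A call with a gripper value outside its range is refused whole. "claw" is the gripper's target within -1 to 1 (shut at 1, half-way at 0, fully open at -1), set as the call begins (left out, the last holds). The fingers move at their own pace and stop on an object; the grip force is fixed at half the most. Time passes only in rows, so rows that do not move let the fingers close. It gives the time, the measured TCP pose, the force, the opening and the grip force at its end, in the units of the state.
- get_obs(): the state, without advancing time (a new reading comes with each control period).
- capture(name): name is "side" or "top"; returns a dict with "frame" (384x512x3 uint8, red, green, blue), "mtx" (3x3 intrinsics, pixels), "R" (3x3) and "t" (3): a world point X has camera coordinates R X + t. Camera axes: x right, y down, z forward; pixel columns grow to the right and rows downward; lengths in m; the calibration is good to about 2 mm. A picture is of the moment at which its call begins. There is no depth.
- finish_job(): hands the job in; it is judged then, once.
The state is a dict: "time_s": time; "joint_pos": joint angles; "qd": joint speeds; "joint_efforts": joint torques, N m; "tool_pos": TCP position; "ee_rot": TCP orientation; "force": force on the tool from outside, world axes, zero at the start; "wrist_torque": the same for the moment, N m; "width": finger opening in m; "finger_force": force on a finger pad.
Only numpy, scipy, OpenCV 4.12 (cv2) and the standard library are available. Lean on these libraries where they do the work, as an engineer would, in place of code of your own. Each camera call takes 0.05 s, during which the arm holds its last target. There are 200 camera calls.

TASK

Put the tall narrow tapered steel cup back into the round tapered cradle in the tilted-out bin under the key shelf: lower it along the cradle's lean until it just bears on the cradle, without pressing it in tight, and only then let go. Then swing the bin gently shut so that the cup stands upright in it, and leave everything else where it is.

Things in the scene. Friction and masses are not known exactly. Their poses are not given: they have to be found in the camera images.
- cup_mid (a point): Centre (half-way up, 50 mm above the foot) of the cup to be put away: a loose open steel cup, 100 mm tall, tapering evenly from 56 mm across at the rim to 38 mm at the foot, about 0.12 kg, standing upright on the table. Its z axis points from foot to rim.
- widecup_mid (a point): Centre of another steel cup, squat: 75 mm tall, 72 mm across at the rim, 60 mm at the foot; it does not fit the cradle. The tall cup and this one may change places. Leave it alone.
- cradle_axis (a point): Where the cradle's axis crosses the bin's pivot line, 35 mm above the table, fixed to the bin. z: the cradle's axis, up out of its mouth; with the bin out it leans to the robot by the bin's angle. y: the pivot line, parallel to the shelf's front edge; x: to the bin's back. The cradle's height on this axis is set anew each time and not told: the mouth lies z = 85 to 115 mm up.
- bin_tab (a point): Middle of the front face of the bin's pull tab: 60 mm wide along y, 12 mm high, standing 18 mm out from the bin's front wall near its top. In the cradle_axis frame it lies at x -61, y -120, z +85 mm. Same axes as cradle_axis. Pushing here towards the shelf's back swings the bin shut.
- bin (a joint): Angle of the grey bin (86 mm deep, 260 mm wide, walls 95 mm up from the pivot line) about its side pins: 0 is shut (upright, at its stop), positive tilts its top out towards the robot; starts at 0.42 to 0.58 rad, stop at 0.62. Friction (0.6 N m) holds it wherever it is left; pushing it at the tab takes 6 to 11 N.
- keyshelf: The fixed beech key shelf; origin on the table straight below the middle of the bin's pivot line, x axis to its back, y along its front edge. The board, 225 to 243 mm above the table, reaches from x 0 to 160 mm and y -210 to 210 mm; its side cheeks, 14 mm thick, stand at y +-152 mm from x -12 mm back.
- bell: Chrome counter bell on the shelf, 68 mm across, 47 mm high; origin under its centre. Leave it.
- keycover: Orange silicone key cover with a key, lying on the shelf, 77 mm long, 10 mm high. Leave it.
- dish: Small white dish on the shelf, 70 mm across, 20 mm high, with a glass marble in it. Leave it.
- scratcher: Bamboo back scratcher handle, 325 mm long, lying along the back of the shelf. Leave it.
- penpot: Square beech pen pot, 60 mm wide, 90 mm high, on the table; origin under its centre. Leave it.
- torch: Small black torch lying on the table, 125 mm long, 30 mm high. Leave it.
- cradle_low (a point): Point on the cradle's axis, 85 mm from cradle_axis: the lowest place of the mouth (same axes). The cradle: an open grey round sleeve 40 mm long, inside tapering like the cup from 48 mm at the mouth to 41 mm, wall 3 mm; the cup bears with 40 to 55 mm of it standing out of the mouth. It floats on a spring: gives along z above 2.5 N, 1.5 N per mm; over 15 N wedges the cup.
There are look-alikes about, which are no part of the job. Leave any purple look-alike of the part that bears cup_mid alone.

How it is judged (in metres and radians):
On the way, in this order (a step that is already met when the one before it is completed fails the run):
1. the held cup, in line with the cradle of the tilted-out bin, bears on the cradle (contact force between cup and bin above 0.5 N and contact force between cup and the fingers above 0.5 N and value of joint bin above 0.3 rad and z of cup_mid in the frame of cradle_axis below 0.13 m and x of cup_mid in the frame of cradle_axis between -0.008 and 0.008 m and y of cup_mid in the frame of cradle_axis between -0.008 and 0.008 m and angle between the z axis of cup_mid and the z axis of cradle_axis, either way round below 0.15 rad), for 0.1 s.
2. the cup is let go and rests in the cradle, the bin still tilted out (contact force between cup and the fingers below 0.05 N and contact force between cup and bin above 0.3 N and value of joint bin above 0.3 rad and z of cup_mid in the frame of cradle_axis below 0.13 m and angle between the z axis of cup_mid and the z axis of cradle_axis, either way round below 0.15 rad), for 0.2 s.
At the end, for the whole second after the job is handed in: The bin is shut (angle under 0.07 rad) and the tall cup stands at rest in the cradle, within 14 mm of its axis, tilted under 0.15 rad, its centre 55 to 130 mm above the pivot line, untouched (value of joint bin below 0.07 rad and horizontal distance between cup_mid and cradle_axis below 0.014 m and z of cup_mid in the frame of cradle_axis between 0.055 and 0.13 m and angle between cup_mid's own z axis and vertical below 0.15 rad and linear speed of cup below 0.03 m/s and contact force between cup and the fingers below 0.05 N).
It fails at once if the cup is pressed into the cradle with more than 15 N (wedged) (contact force between cup and bin above 15 N and contact force between cup and the fingers above 0.3 N).
It fails at once if the cup is dropped: unheld and faster than 0.45 m/s (contact force between cup and the fingers below 0.05 N and linear speed of cup above 0.45 m/s).
It fails at once if a bystander is moved by more than 30 mm (distance of any of widecup_mid, bell, keycover, dish, scratcher, penpot, torch from where it was at the start of the episode above 0.03 m).
It also fails if it takes over 51 s, if anything falls off the work surface, if the arm or the gripper's body presses on something with over 40 N, if the wrist force passes 120 N, or if a joint passes its speed limit or range.

## Working session

There is one attempt and no reset: what is moved stays moved. The work goes in short steps, Python scripts to look and compute and a tool call to move; the robot and the scene stay as the last step left them, time stands still between calls to the robot, and variables do not carry over. Pictures are saved under pics/ and viewed, at most 10 in all, crops included, and the job is handed in when it is done.

Besides the shell and the picture viewer there is one more tool, called after "Emit:" by a JSON object that holds its "api" and its "payload", one argument or row to a line. move_arm: Moves the arm, as the interface text tells. Shift numbers are shares of 2.5 cm and turn numbers shares of 0.1 rad, none past 1 either way. Its arguments: {"type":"object","properties":{"motion":{"type":"array","items":{"type":"array","items":{"type":"number"}}},"claw":{"type":"number"}},"required":["motion"]}

```bash
mkdir -p pics; ls; python3 - <<'E'
from plant import *
import cv2,numpy as np
o=get_obs();print({k:np.round(v,3).tolist() for k,v in o.items()})
for n in("side","top"):
    c=capture(n);cv2.imwrite(f"pics/{n}0.png",c["frame"][:,:,::-1]);np.savez(f"{n}0.npz",**c)
    print(n,c["mtx"].round(1).tolist(),(-c["R"].T@c["t"]).round(3),c["R"].round(3).tolist())
E
```

```text
pics
{'time_s': 0.0, 'joint_pos': [70.389, 28.315, 77.129, -0.0, 74.629, -5.47], 'qd': [-0.014, 0.035, -0.033, 0.066, -0.044, -0.006], 'joint_efforts': [-0.003, -87.877, -38.186, 0.071, 0.053, -0.0], 'tool_pos': [0.153, 0.606, 0.221], 'ee_rot': [[-0.97, 0.244, -0.0], [0.244, 0.97, -0.001], [0.0, -0.001, -1.0]], 'force': [0.263, -0.793, 0.216], 'wrist_torque': [0.01, 0.003, 0.003], 'finger_force': 0.0, 'width': 0.091}
side [[383.2, 0.0, 263.2], [0.0, 383.2, 196.0], [0.0, 0.0, 1.0]] [ 0.354 -0.808  0.701] [[0.956, -0.293, -0.015], [-0.179, -0.541, -0.822], [0.232, 0.788, -0.57]]
top [[358.4, 0.0, 262.9], [0.0, 358.4, 193.1], [0.0, 0.0, 1.0]] [ 0.422 -0.052  0.979] [[-0.108, -0.994, -0.005], [-0.974, 0.107, -0.201], [0.2, -0.017, -0.98]]
```

View pics/side0.png

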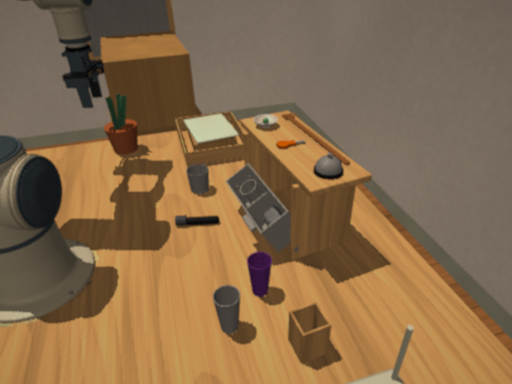

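View pics/top0.png

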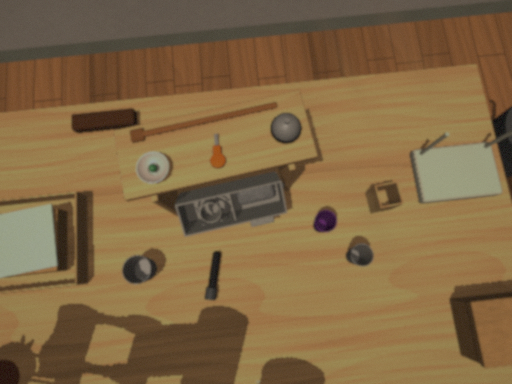

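The top view shows the tall cup at (360,253), the wide cup at (140,268), the purple decoy at (325,219), and the bin with its cradle near (213,208). The side view has the tall cup at (228,308). Next I'll enlarge the parts that matter.

```bash
python3 - <<'E'
import cv2,numpy as np
t=cv2.imread("pics/top0.png");s=cv2.imread("pics/side0.png")
a=cv2.resize(t[85:275,110:390],None,fx=2.85,fy=2.85,interpolation=cv2.INTER_CUBIC)
cv2.imwrite("pics/topc.png",cv2.convertScaleAbs(a,alpha=1.5))
b=cv2.resize(s[150:350,190:350],None,fx=3,fy=3,interpolation=cv2.INTER_CUBIC)
cv2.imwrite("pics/sidec.png",cv2.convertScaleAbs(b,alpha=1.5))
E
```

```text
(no output)
```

View pics/topc.png

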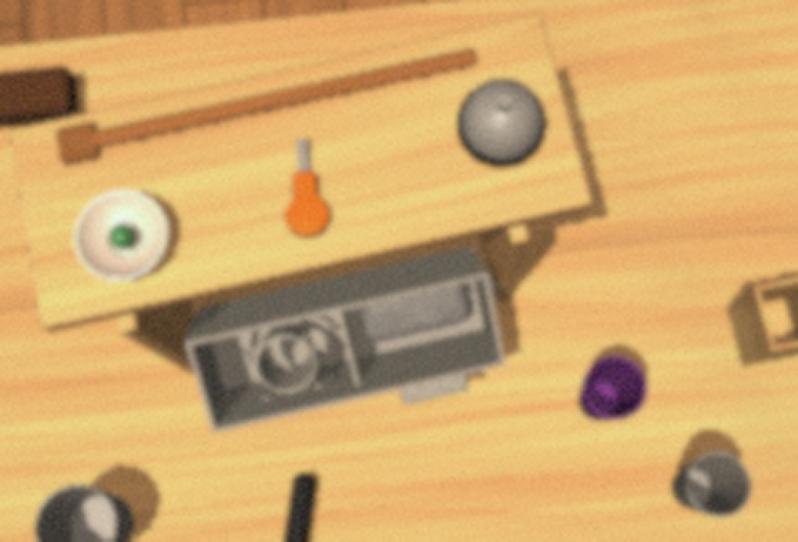

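View pics/sidec.png

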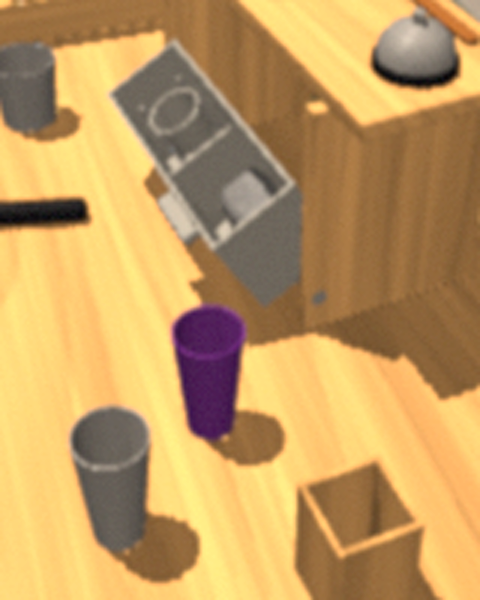

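The top crop shows the bin rim corners at FL (215,428), FR (502,362), BR (487,272) and BL (190,345), and the cradle ring near (288,362). In the side crop the corners are at (110,95), (215,250), (297,187) and (175,42), with the mouth near (175,112). The tall cup stands alone at the lower right.

```bash
cat >h.py <<'E'
import numpy as np,cv2
from scipy.optimize import least_squares
C={n:dict(np.load(n+"0.npz")) for n in("side","top")}
def proj(n,P):
    c=C[n];q=np.atleast_2d(P)@c["R"].T+c["t"];q=q@c["mtx"].T;return q[:,:2]/q[:,2:]
def ray(n,p):
    c=C[n];d=c["R"].T@np.linalg.solve(c["mtx"],[*p,1.]);return -c["R"].T@c["t"],d
def plane(n,p,z):
    o,d=ray(n,p);return o+d*(z-o[2])/d[2]
def tri(ps,pt):
    A=[];b=[]
    for n,p in(("side",ps),("top",pt)):
        o,d=ray(n,p);d/=np.linalg.norm(d);M=np.eye(3)-np.outer(d,d);A.append(M);b.append(M@o)
    return np.linalg.lstsq(np.vstack(A),np.hstack(b),rcond=None)[0]
def frame(yaw,th):
    c,s=np.cos(yaw),np.sin(yaw);Rz=np.array([[c,-s,0],[s,c,0],[0,0,1]])
    c,s=np.cos(-th),np.sin(-th);return Rz@np.array([[c,0,s],[0,1,0],[-s,0,c]])
T=lambda x,y:np.array([110+x/2.85,85+y/2.85])
S=lambda x,y:np.array([190+x/3,150+y/3])
E
python3 - <<'E'
from h import *
L=np.array([[-43,130,95],[-43,-130,95],[43,-130,95],[43,130,95]])/1e3
t=np.array([T(215,428),T(502,362),T(487,272),T(190,345)])
s=np.array([S(110,95),S(215,250),S(297,187),S(175,42)])
def res(p):
    P=L@frame(p[2],p[3]).T+[p[0],p[1],.035]
    return np.r_[(proj("top",P)-t).ravel(),(proj("side",P)-s).ravel()]
r=least_squares(res,[.45,.08,0.1,.5]);print("bin",r.x,r.fun.round(1))
R=frame(*r.x[2:]);O=np.r_[r.x[:2],.035]
m=tri(S(175,112),T(288,362));print("mouth world",m,"local",R.T@(m-O))
tab=tri(S(177,213),T(435,392));print("tab local",R.T@(tab-O))
print("shelf front corners",plane("top",T(48,322),.243),plane("top",T(592,206),.243))
# tall cup rim z=.1
print("cup",plane("top",T(717,484),.1),plane("side",S(110,438),.1),tri(S(110,438),T(717,484)))
print("foot",plane("side",S(120,537),.0))
E
```

```text
bin [0.61951466 0.01666395 0.12354605 0.55655383] [-0.4  0.6  1.2 -0.3  0.3 -0.8 -1.6 -1.9 -1.1  0.8 -0.4  1.4 -0.5 -0.3
 -0.4 -0.3]
mouth world [0.56745706 0.06407987 0.10961297] local [0.00051241 0.05346968 0.08755621]
tab local [-0.05181186 -0.06461786  0.09771711]
shelf front corners [0.59317314 0.21934028 0.243     ] [ 0.63740478 -0.18977798  0.243     ]
cup [ 0.42455516 -0.28770374  0.1       ] [ 0.42688221 -0.28947142  0.1       ] [ 0.42580004 -0.28820675  0.09864528]
foot [ 0.42608742 -0.29377341  0.        ]
```

```bash
cat >>h.py <<'E'
def go(P,Rt):
    "shift in tool axes (units) after turning, and turn in tool axes (units)"
    from plant import get_obs
    o=get_obs();R=np.array(o["ee_rot"]);p=np.array(o["tool_pos"])
    rv=cv2.Rodrigues(R.T@Rt)[0].ravel()/.1
    return "turn",rv.round(2),"shift",(Rt.T@(np.array(P)-p)/.025).round(2)
E
python3 - <<'E'
from h import *
print("plant",plane("side",(123,150),0),plane("side",(118,97),.15),plane("side",(118,97),.25))
print("purple",plane("top",T(614,387),.1),"wide",plane("top",(137,269),.075),"pot",plane("top",(387,194),.09))
y=np.array([-.115,.993,0]);y/=np.linalg.norm(y);z=np.array([0,0,-1.]);R=np.c_[np.cross(y,z),y,z]
print(go((.40,.10,.222),R))
E
```

```text
plant [0.20995397 0.63829131 0.        ] [0.22338347 0.81988961 0.15      ] [0.24716809 0.52443932 0.25      ]
purple [ 0.51578513 -0.2128553   0.1       ] wide [0.45046669 0.26205993 0.075     ] pot [ 0.56729655 -0.37880657  0.09      ]
('turn', array([-0.01, -0.  , -3.62]), 'shift', array([-7.500e+00, -2.123e+01, -2.000e-02]))
```

Emit:
{"api": "move_arm", "payload": {
  "motion": [
    [0,0,-1,0,0,0],
    [0,0,-1,0,0,0],
    [0,-0.5,-0.2,0,0,-0.9],
    [0,-0.5,0,0,0,-0.9],
    [0,-0.5,0,0,0,-0.9],
    [0,-0.5,0,0,0,-0.92],
    [-0.4,-1,0,0,0,0],
    [-0.4,-1,0,0,0,0],
    [-0.4,-1,0,0,0,0],
    [-0.4,-1,0,0,0,0],
    [-0.4,-1,0,0,0,0],
    [-0.4,-1,0,0,0,0],
    [-0.4,-1,0,0,0,0],
    [-0.4,-1,0,0,0,0],
    [-0.4,-1,0,0,0,0],
    [-0.4,-1,0,0,0,0],
    [-0.4,-1,0,0,0,0],
    [-0.4,-1,0,0,0,0],
    [-0.4,-1,0,0,0,0],
    [-0.4,-1,0,0,0,0]
  ],
  "claw": -1
}}

```text
time_s: 1.77
tool_pos: [0.3266, 0.2238, 0.2768]
ee_rot: [[-0.993, -0.115, -0.0], [-0.115, 0.993, -0.0], [0.0, -0.0, -1.0]]
force: [0.5, -0.9, 0.7]
width: 0.0914
finger_force: 0.0
```

```bash
python3 - <<'E'
from h import *
from plant import get_obs
y=np.array([-.115,.993,0]);y/=np.linalg.norm(y);z=np.array([0,0,-1.]);R=np.c_[np.cross(y,z),y,z]
o=get_obs();print(o["tool_pos"],o["joint_pos"],o["time_s"])
print(go((.4255,-.2885,.18),R), go((.4255,-.2885,.074),R))
E
```

```text
[0.32663333 0.223765   0.27682929] [ 2.57552569e+01  5.85440037e+00  1.01777450e+02  7.90387003e-04
  7.23825924e+01 -7.08535828e+01] 1.7667
('turn', array([-0., -0.,  0.]), 'shift', array([ -1.57, -20.81,   3.87])) ('turn', array([-0., -0.,  0.]), 'shift', array([ -1.57, -20.81,   8.11]))
```

Emit:
{"api": "move_arm", "payload": {
  "motion": [
    [-0.1,-1,0,0,0,0],
    [-0.1,-1,0,0,0,0],
    [-0.1,-1,0,0,0,0],
    [-0.1,-1,0,0,0,0],
    [-0.1,-1,0,0,0,0],
    [-0.1,-1,0,0,0,0],
    [-0.1,-1,0,0,0,0],
    [-0.1,-1,0.3,0,0,0],
    [-0.1,-1,0.3,0,0,0],
    [-0.1,-1,0.3,0,0,0],
    [-0.1,-1,0.3,0,0,0],
    [-0.1,-1,0.3,0,0,0],
    [-0.1,-1,0.3,0,0,0],
    [-0.1,-1,0.3,0,0,0],
    [0,-1,0.3,0,0,0],
    [0,-1,0.3,0,0,0],
    [0,-1,0.3,0,0,0],
    [0,-1,0.3,0,0,0],
    [0,-1,0.3,0,0,0],
    [0,-1,0.3,0,0,0]
  ]
}}

```text
time_s: 3.43
tool_pos: [0.4185, -0.2688, 0.1788]
ee_rot: [[-0.993, -0.115, -0.0], [-0.115, 0.993, 0.0], [0.0, 0.0, -1.0]]
force: [0.5, 0.2, 0.1]
width: 0.0911
finger_force: 0.0
```

Emit:
{"api": "move_arm", "payload": {
  "motion": [
    [0,0,0,0,0,0],
    [0,0,0,0,0,0]
  ]
}}

```text
time_s: 3.6
tool_pos: [0.4183, -0.2683, 0.1787]
ee_rot: [[-0.994, -0.113, -0.001], [-0.113, 0.994, 0.001], [0.001, 0.001, -1.0]]
force: [-0.9, 0.7, 0.5]
width: 0.0911
finger_force: 0.0
```

```bash
python3 - <<'E'
from h import *
from plant import get_obs,capture
y=np.array([-.115,.993,0]);y/=np.linalg.norm(y);z=np.array([0,0,-1.]);R=np.c_[np.cross(y,z),y,z]
print(get_obs()["tool_pos"],go((.4255,-.2885,.074),R))
f=capture("side")["frame"][170:350,130:330,::-1]
cv2.imwrite("pics/s1.png",cv2.resize(f,None,fx=3,fy=3))
E
```

```text
[ 0.4183281  -0.26827839  0.17874614] ('turn', array([ 0.01, -0.01, -0.02]), 'shift', array([-0.19, -0.84,  4.19]))
```

View pics/s1.png

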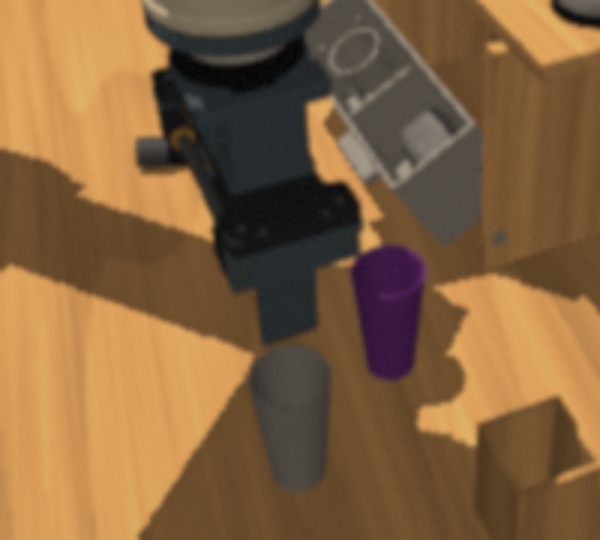

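The gripper hangs just above the cup: the fingertip is at crop (288,340) and the rim at (290,375). The purple cup is clear of it, so I'm going down to grip.

Emit:
{"api": "move_arm", "payload": {
  "motion": [
    [-0.2,-0.84,0,0,0,0],
    [0,0,0,0,0,0],
    [0,0,0.8,0,0,0],
    [0,0,0.8,0,0,0],
    [0,0,0.8,0,0,0],
    [0,0,0.8,0,0,0],
    [0,0,0.5,0,0,0],
    [0,0,0.5,0,0,0],
    [0,0,0,0,0,0]
  ]
}}

```text
time_s: 4.4
tool_pos: [0.4252, -0.2861, 0.0729]
ee_rot: [[-0.993, -0.116, -0.002], [-0.116, 0.993, 0.002], [0.002, 0.002, -1.0]]
force: [-0.5, 0.2, -0.2]
width: 0.0912
finger_force: 0.0
```

Emit:
{"api": "move_arm", "payload": {
  "motion": [
    [0,0,0,0,0,0],
    [0,0,0,0,0,0],
    [0,0,0,0,0,0],
    [0,0,0,0,0,0],
    [0,0,0,0,0,0],
    [0,0,0,0,0,0],
    [0,0,0,0,0,0],
    [0,0,0,0,0,0],
    [0,0,0,0,0,0],
    [0,0,0,0,0,0]
  ],
  "claw": 1
}}

```text
time_s: 5.23
tool_pos: [0.4262, -0.2879, 0.0748]
ee_rot: [[-0.993, -0.115, 0.0], [-0.115, 0.993, -0.0], [-0.0, -0.0, -1.0]]
force: [-0.5, 1.2, 7.6]
width: 0.0548
finger_force: 30.0
```

Emit:
{"api": "move_arm", "payload": {
  "motion": [
    [0,0,-0.5,0,0,0],
    [0,0,-1,0,0,0],
    [0,0,-1,0,0,0],
    [0,0,-1,0,0,0],
    [0,0,-1,0,0,0],
    [0,0,-1,0,0,0],
    [0,0,-1,0,0,0],
    [0,0,-0.5,0,0,0],
    [0,0,0,0,0,0]
  ]
}}

```text
time_s: 5.98
tool_pos: [0.427, -0.2887, 0.2522]
ee_rot: [[-0.993, -0.115, 0.004], [-0.115, 0.993, -0.003], [-0.003, -0.003, -1.0]]
force: [0.9, -0.1, -2.3]
width: 0.0547
finger_force: 30.0
```

```bash
cat >>h.py <<'E'
yaw,th=.115,.555
RB=frame(yaw,th);OC=np.array([.612,.0706,.035])
RT=np.c_[-RB[:,0],RB[:,1],-RB[:,2]]   # tool aligned with the cradle
E
python3 - <<'E'
from h import *
print(RT.round(3))
# tcp = rim - 26 mm along axis;  foot = rim-100 mm
for zf in(.145,.11,): P=OC+RB[:,2]*(zf+.074);print(zf,P,go(P,RT))
E
```

```text
[[-0.844 -0.115  0.523]
 [-0.098  0.993  0.06 ]
 [-0.527  0.    -0.85 ]]
0.145 [0.49736166 0.05735817 0.2211282 ] ('turn', array([-0.03, -5.52,  0.01]), 'shift', array([-3.07, 13.43,  3.37]))
0.11 [0.51568286 0.05947444 0.19138168] ('turn', array([-0.03, -5.52,  0.01]), 'shift', array([-3.07, 13.43,  4.77]))
```

The cup is held and lifted, with a 30 N grip and a 54.7 mm opening. Next I'll carry it across and tilt it.

Emit:
{"api": "move_arm", "payload": {
  "motion": [
    [-0.15,0.5,0,0,0,0],
    [-0.15,0.95,0,0,0,0],
    [-0.15,0.95,0,0,0,0],
    [-0.15,0.95,0,0,0,0],
    [-0.15,0.95,0,0,0,0],
    [-0.15,0.95,0,0,0,0],
    [-0.15,0.95,0,0,0,0],
    [-0.15,0.95,0,0,0,0],
    [-0.15,0.95,0,0,0,0],
    [-0.15,0.95,0,0,0,0],
    [-0.15,0.95,0,0,0,0],
    [-0.15,0.95,0,0,0,0],
    [-0.15,0.95,0,0,0,0],
    [-0.15,0.95,0,0,0,0],
    [0,0.5,0,0,0,0],
    [0,0,0,0,0,0]
  ]
}}

```text
time_s: 7.32
tool_pos: [0.4384, 0.0522, 0.2481]
ee_rot: [[-0.993, -0.117, -0.003], [-0.117, 0.993, 0.001], [0.003, 0.001, -1.0]]
force: [-0.7, -0.2, -1.8]
width: 0.0548
finger_force: 30.0
```

Emit:
{"api": "move_arm", "payload": {
  "motion": [
    [0,0,0,0,-0.5,0],
    [0,0,0,0,-0.8,0],
    [0,0,0,0,-0.8,0],
    [0,0,0,0,-0.8,0],
    [0,0,0,0,-0.8,0],
    [0,0,0,0,-0.8,0],
    [0,0,0,0,-0.6,0],
    [0,0,0,0,-0.42,0],
    [0,0,0,0,0,0],
    [0,0,0,0,0,0]
  ]
}}

```text
time_s: 8.15
tool_pos: [0.4389, 0.0494, 0.2486]
ee_rot: [[-0.847, -0.114, 0.518], [-0.097, 0.993, 0.06], [-0.522, 0.0, -0.853]]
force: [0.3, -0.5, -1.2]
width: 0.0546
finger_force: 30.0
```

```bash
python3 - <<'E'
from h import *
for zf in(.125,.11,): P=OC+RB[:,2]*(zf+.074);print(zf,P,go(P,RT))
E
```

```text
0.125 [0.50783092 0.05856747 0.20413019] ('turn', array([-0.  , -0.06, -0.01]), 'shift', array([-1.43,  0.05,  2.98]))
0.11 [0.51568286 0.05947444 0.19138168] ('turn', array([-0.  , -0.06, -0.01]), 'shift', array([-1.43,  0.05,  3.58]))
```

Emit:
{"api": "move_arm", "payload": {
  "motion": [
    [-0.7,0.05,0,0,-0.06,0],
    [-0.73,0,0,0,0,0],
    [0,0,0.6,0,0,0],
    [0,0,0.8,0,0,0],
    [0,0,0.8,0,0,0],
    [0,0,0.8,0,0,0],
    [0,0,0.4,0,0,0],
    [0,0,0,0,0,0],
    [0,0,0,0,0,0]
  ]
}}

```text
time_s: 8.9
tool_pos: [0.5148, 0.0598, 0.1956]
ee_rot: [[-0.844, -0.115, 0.524], [-0.098, 0.993, 0.061], [-0.528, 0.001, -0.85]]
force: [0.7, 0.3, -0.1]
width: 0.0547
finger_force: 30.0
```

```bash
python3 - <<'E'
from h import *
from plant import *
P=OC+RB[:,2]*(.11+.074);print(go(P,RT))
a=capture("side")["frame"][130:255,200:320,::-1]
b=capture("top")["frame"][150:275,150:300,::-1]
im=np.hstack([cv2.resize(a,(384,400),interpolation=cv2.INTER_CUBIC),cv2.resize(b,(416,400*1),interpolation=cv2.INTER_CUBIC)])
cv2.imwrite("pics/s2.png",cv2.convertScaleAbs(im,alpha=1.6))
# predictions: mouth, foot, rim (crop coordinates)
ax=RB[:,2]
for n,(x0,y0,sx,sy) in {"side":(200,130,3.2,3.2),"top":(150,150,2.773,3.2)}.items():
    q=proj(n,np.array([OC+ax*.088,OC+ax*.11,OC+ax*.21]));print(n,((q-[x0,y0])*[sx,sy]).round(0).tolist())
E
```

```text
('turn', array([0.01, 0.01, 0.  ]), 'shift', array([ 0.06, -0.02,  0.16]))
side [[152.0, 183.0], [138.0, 168.0], [73.0, 95.0]]
top [[168.0, 199.0], [167.0, 211.0], [164.0, 270.0]]
```

View pics/s2.png

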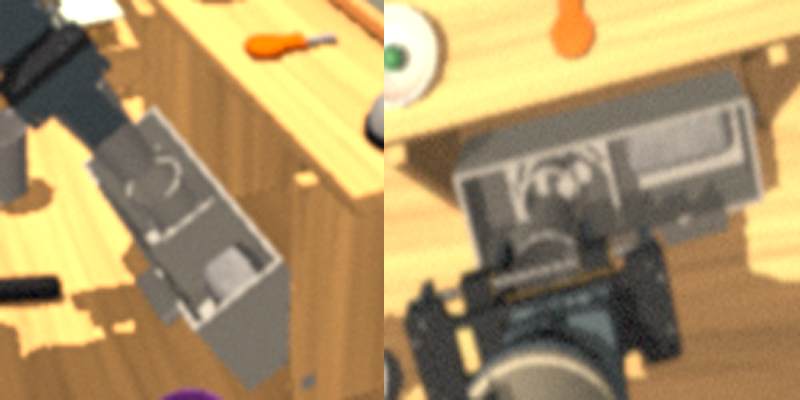

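In the side crop the cup foot, near (148,190), is heading into the cradle ring at (155,178). The top crop agrees, so I'm lowering it along the axis in stages.

Emit:
{"api": "move_arm", "payload": {
  "motion": [
    [0.06,0,0.3,0,0,0],
    [0,0,0.4,0,0,0],
    [0,0,0.4,0,0,0],
    [0,0,0.3,0,0,0],
    [0,0,0.2,0,0,0],
    [0,0,0,0,0,0],
    [0,0,0,0,0,0]
  ]
}}

```text
time_s: 9.58
tool_pos: [0.5344, 0.0619, 0.1621]
ee_rot: [[-0.842, -0.115, 0.526], [-0.097, 0.993, 0.061], [-0.53, 0.0, -0.848]]
force: [-0.3, -0.0, -0.9]
width: 0.0542
finger_force: 30.0
```

```bash
cat >>h.py <<'E'
def st():
    from plant import get_obs
    o=get_obs();p=RB.T@(np.array(o["tool_pos"])-OC);f=RB.T@np.array(o["force"])
    print("t",o["time_s"],"tcp in cradle mm",(p*1e3).round(1),"foot z",round(p[2]*1e3-75,1),"F",f.round(1),"M",np.round(RB.T@np.array(o["wrist_torque"]),2))
E
python3 -c "
from h import *
st();print(go(OC+RB[:,2]*.12,RT))"
```

```text
t 9.5833 tcp in cradle mm [  0.6   0.3 149.1] foot z 74.1 F [-0.7  0.  -0.6] M [ 0.04  0.47 -0.05]
('turn', array([0.  , 0.04, 0.  ]), 'shift', array([ 0.02, -0.01,  1.17]))
```

Emit:
{"api": "move_arm", "payload": {
  "motion": [
    [0,0,0.2,0,0,0],
    [0,0,0.2,0,0,0],
    [0,0,0.2,0,0,0],
    [0,0,0.2,0,0,0],
    [0,0,0,0,0,0],
    [0,0,0,0,0,0]
  ]
}}

```text
time_s: 10.08
tool_pos: [0.5446, 0.0635, 0.1451]
ee_rot: [[-0.843, -0.116, 0.526], [-0.098, 0.993, 0.062], [-0.53, 0.001, -0.848]]
force: [-2.0, 4.1, 1.7]
width: 0.0548
finger_force: 30.0
```

```bash
python3 -c "
from h import *
st()"
```

```text
t 10.0833 tcp in cradle mm [  0.4   0.7 129.2] foot z 54.2 F [-0.4  4.3  2.2] M [ 1.2   0.41 -0.01]
```

Emit:
{"api": "move_arm", "payload": {
  "motion": [
    [0,0.04,0,0,0,0],
    [0,0.04,0,0,0,0],
    [0,0,0,0,0,0],
    [0,0,0,0,0,0]
  ]
}}

```text
time_s: 10.42
tool_pos: [0.5447, 0.065, 0.1448]
ee_rot: [[-0.842, -0.115, 0.526], [-0.098, 0.993, 0.061], [-0.53, -0.0, -0.848]]
force: [0.2, -0.5, -1.1]
width: 0.0551
finger_force: 30.0
```

```bash
python3 -c "
from h import *
st()"
```

```text
t 10.4167 tcp in cradle mm [  0.5   2.2 128.8] foot z 53.8 F [-0.4 -0.5 -1. ] M [ 0.1   0.45 -0.03]
```

Emit:
{"api": "move_arm", "payload": {
  "motion": [
    [0,0,0.1,0,0,0],
    [0,0,0.1,0,0,0],
    [0,0,0,0,0,0],
    [0,0,0,0,0,0]
  ]
}}

```text
time_s: 10.75
tool_pos: [0.5473, 0.0654, 0.14]
ee_rot: [[-0.843, -0.115, 0.526], [-0.097, 0.993, 0.061], [-0.529, 0.0, -0.849]]
force: [0.5, 0.4, -1.9]
width: 0.0549
finger_force: 30.0
```

```bash
python3 -c "
from h import *
st()"
```

```text
t 10.75 tcp in cradle mm [  0.2   2.2 123.4] foot z 48.4 F [-0.5  0.3 -1.9] M [ 0.12  0.43 -0.05]
```

Emit:
{"api": "move_arm", "payload": {
  "motion": [
    [0,0,0.1,0,0,0],
    [0,0,0.1,0,0,0],
    [0,0,0,0,0,0],
    [0,0,0,0,0,0]
  ]
}}

```text
time_s: 11.08
tool_pos: [0.5498, 0.0658, 0.1359]
ee_rot: [[-0.843, -0.115, 0.526], [-0.097, 0.993, 0.061], [-0.529, 0.0, -0.848]]
force: [-0.3, 1.7, -0.8]
width: 0.0549
finger_force: 30.0
```

```bash
python3 -c "
from h import *
st()"
```

```text
t 11.0833 tcp in cradle mm [  0.2   2.3 118.6] foot z 43.6 F [-0.5  1.8 -0.6] M [0.48 0.38 0.  ]
```

Emit:
{"api": "move_arm", "payload": {
  "motion": [
    [0,0.03,0,0,0,0],
    [0,0,0.05,0,0,0],
    [0,0,0.05,0,0,0],
    [0,0,0,0,0,0],
    [0,0,0,0,0,0]
  ]
}}

```text
time_s: 11.5
tool_pos: [0.5513, 0.0664, 0.1341]
ee_rot: [[-0.843, -0.115, 0.526], [-0.097, 0.993, 0.061], [-0.529, 0.0, -0.849]]
force: [-1.0, 0.5, -0.4]
width: 0.0546
finger_force: 30.0
```

```bash
python3 -c "
from h import *
st()"
```

```text
t 11.5 tcp in cradle mm [  0.6   2.8 116.3] foot z 41.3 F [-1.   0.6  0.1] M [ 0.06  0.34 -0.01]
```

Emit:
{"api": "move_arm", "payload": {
  "motion": [
    [0,0,0.04,0,0,0],
    [0,0,0.04,0,0,0],
    [0,0,0,0,0,0],
    [0,0,0,0,0,0]
  ]
}}

```text
time_s: 11.83
tool_pos: [0.5525, 0.0664, 0.1329]
ee_rot: [[-0.843, -0.116, 0.525], [-0.098, 0.993, 0.062], [-0.528, 0.001, -0.849]]
force: [-1.2, 1.1, 1.9]
width: 0.0551
finger_force: 30.0
```

```bash
python3 -c "
from h import *
st()"
```

```text
t 11.8333 tcp in cradle mm [  0.9   2.7 114.6] foot z 39.6 F [0.1 1.2 2.2] M [ 0.22  0.4  -0.01]
```

Emit:
{"api": "move_arm", "payload": {
  "motion": [
    [0,0.01,0.04,0,0,0],
    [0,0,0,0,0,0],
    [0,0,0,0,0,0]
  ]
}}

```text
time_s: 12.08
tool_pos: [0.5531, 0.0666, 0.1324]
ee_rot: [[-0.844, -0.116, 0.524], [-0.098, 0.993, 0.062], [-0.528, 0.001, -0.849]]
force: [-2.1, -0.1, 3.0]
width: 0.0545
finger_force: 30.0
```

```bash
python3 -c "
from h import *
st()"
```

```text
t 12.0833 tcp in cradle mm [  1.2   2.8 113.8] foot z 38.8 F [-0.2  0.2  3.7] M [0.02 0.35 0.05]
```

The cup bears on the cradle with about 4 to 5 N axial force and little side load. I'll hold briefly and then release.

Emit:
{"api": "move_arm", "payload": {
  "motion": [
    [0,0,0,0,0,0],
    [0,0,0,0,0,0],
    [0,0,0,0,0,0]
  ]
}}

```text
time_s: 12.33
tool_pos: [0.5531, 0.0666, 0.1324]
ee_rot: [[-0.844, -0.116, 0.524], [-0.098, 0.993, 0.062], [-0.528, 0.001, -0.849]]
force: [-2.9, 0.4, 2.0]
width: 0.0549
finger_force: 30.0
```

Emit:
{"api": "move_arm", "payload": {
  "motion": [
    [0,0,0,0,0,0],
    [0,0,0,0,0,0],
    [0,0,0,0,0,0],
    [0,0,0,0,0,0],
    [0,0,0,0,0,0],
    [0,0,0,0,0,0],
    [0,0,0,0,0,0],
    [0,0,0,0,0,0]
  ],
  "claw": -0.85
}}

```text
time_s: 13.0
tool_pos: [0.5531, 0.0666, 0.1323]
ee_rot: [[-0.844, -0.116, 0.524], [-0.098, 0.993, 0.062], [-0.528, 0.001, -0.849]]
force: [-0.3, 1.0, 0.7]
width: 0.0843
finger_force: 0.0
```

Emit:
{"api": "move_arm", "payload": {
  "motion": [
    [0,0,-0.2,0,0,0],
    [0,0,-0.4,0,0,0],
    [0,0,-0.6,0,0,0],
    [0,0,-0.8,0,0,0],
    [0,0,-0.8,0,0,0],
    [0,0,-0.8,0,0,0],
    [0,0,-0.8,0,0,0],
    [0,0,-0.4,0,0,0],
    [0,0,0,0,0,0]
  ]
}}

```text
time_s: 13.75
tool_pos: [0.4899, 0.0591, 0.2361]
ee_rot: [[-0.842, -0.116, 0.527], [-0.098, 0.993, 0.062], [-0.53, 0.001, -0.848]]
force: [0.6, 0.1, -0.1]
width: 0.0845
finger_force: 0.0
```

```bash
python3 - <<'E'
from h import *
from plant import *
st()
a=capture("side")["frame"][130:255,200:320,::-1]
b=capture("top")["frame"][150:275,150:300,::-1]
im=np.hstack([cv2.resize(a,(384,400),interpolation=cv2.INTER_CUBIC),cv2.resize(b,(416,400*1),interpolation=cv2.INTER_CUBIC)])
cv2.imwrite("pics/s3.png",cv2.convertScaleAbs(im,alpha=1.6))
tab=OC+RB@np.array([-.061,-.12,.085]);print("tab",tab)
for th_ in(.555,.3,.1,0): print(th_,OC+frame(yaw,th_)@np.array([-.061,-.12,.085]))
E
```

```text
t 13.75 tcp in cradle mm [  1.8   2.5 235.5] foot z 160.5 F [ 0.4 -0.  -0.4] M [0.02 0.31 0.02]
tab [ 0.52977378 -0.05969582  0.075098  ]
0.555 [ 0.52977378 -0.05969582  0.075098  ]
0.3 [ 0.5429257  -0.05817664  0.09817687]
0.1 [ 0.55704546 -0.05654568  0.11348552]
0 [ 0.56517252 -0.05560692  0.12      ]
```

View pics/s3.png

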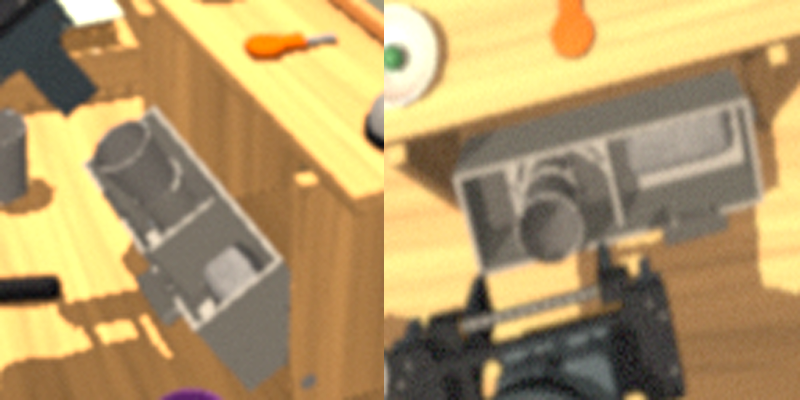

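The cup sits in the cradle in line with it, its rim at side crop (125,145), and the fingers are clear. Next I'll close the fingers, stand the tool upright and go to the tab.

Emit:
{"api": "move_arm", "payload": {
  "motion": [
    [0,0,-0.6,0,0,0],
    [0,-0.4,-0.4,0,0.5,0],
    [0,-0.8,0,0,0.8,0],
    [0,-0.8,0,0,0.8,0],
    [0,-0.8,0,0,0.8,0],
    [0,-0.8,0,0,0.8,0],
    [0,-0.8,0,0,0.8,0],
    [0,-0.5,0,0,0.8,0],
    [0,0,0,0,0.25,0],
    [0,0,0,0,0,0]
  ],
  "claw": 1
}}

```text
time_s: 14.68
tool_pos: [0.4927, -0.0645, 0.2536]
ee_rot: [[-0.993, -0.116, -0.002], [-0.116, 0.993, 0.002], [0.001, 0.002, -1.0]]
force: [-0.4, 0.5, -0.6]
width: 0.0207
finger_force: 0.0
```

```bash
cat >>h.py <<'E'
R0=frame(yaw,0);RV=np.c_[-R0[:,0],R0[:,1],-R0[:,2]]
E
python3 - <<'E'
from h import *
P=lambda f,z:OC*[1,1,0]+R0@np.array([f,-.135,z])
for f,z in((-.135,.2),(-.135,.072),(-.077,.118)):print(P(f,z),go(P(f,z),RV))
from plant import get_obs;print(get_obs()["width"])
E
```

```text
[ 0.49338251 -0.0789991   0.2       ] ('turn', array([ 0.02, -0.01,  0.01]), 'shift', array([ 0.04, -0.58,  2.14]))
[ 0.49338251 -0.0789991   0.072     ] ('turn', array([ 0.02, -0.01,  0.01]), 'shift', array([ 0.04, -0.58,  7.26]))
[ 0.5509994  -0.07234379  0.118     ] ('turn', array([ 0.02, -0.01,  0.01]), 'shift', array([-2.28, -0.58,  5.42]))
0.02074786912215701
```

Emit:
{"api": "move_arm", "payload": {
  "motion": [
    [0.2,-0.3,0,0,0,0],
    [0.2,-0.28,0,0,0,0],
    [0,0,0.7,0,0,0],
    [0,0,0.9,0,0,0],
    [0,0,0.9,0,0,0],
    [0,0,0.9,0,0,0],
    [0,0,0.9,0,0,0],
    [0,0,0.9,0,0,0],
    [0,0,0.9,0,0,0],
    [0,0,0.7,0,0,0],
    [0,0,0.4,0,0,0],
    [0,0,0,0,0,0]
  ]
}}

```text
time_s: 15.68
tool_pos: [0.4812, -0.0794, 0.0738]
ee_rot: [[-0.993, -0.116, -0.001], [-0.116, 0.993, 0.002], [0.001, 0.002, -1.0]]
force: [-0.5, -1.1, 0.3]
width: 0.0007
finger_force: 0.0
```

```bash
cat >>h.py <<'E'
def sv():
    from plant import get_obs
    o=get_obs();p=R0.T@(np.array(o["tool_pos"])-OC*[1,1,0]);print(o["time_s"],"shelf xyz mm",(p*1e3).round(1),"F",(R0.T@np.array(o["force"])).round(1))
E
python3 -c "
from h import *
sv()"
```

```text
15.6833 shelf xyz mm [-147.1 -134.    73.8] F [-0.6 -1.   0.3]
```

Emit:
{"api": "move_arm", "payload": {
  "motion": [
    [-0.4,0,0,0,0,0],
    [-0.4,0,0,0,0,0],
    [-0.32,0,0,0,0,0],
    [-0.1,0,0,0,0,0],
    [-0.1,0,0,0,0,0],
    [-0.08,0,-0.15,0,0,0],
    [-0.08,0,-0.15,0,0,0],
    [-0.08,0,-0.15,0,0,0],
    [-0.08,0,-0.15,0,0,0],
    [0,0,0,0,0,0]
  ]
}}

```text
time_s: 16.52
tool_pos: [0.5203, -0.0753, 0.091]
ee_rot: [[-0.993, -0.117, -0.006], [-0.117, 0.993, 0.0], [0.006, 0.001, -1.0]]
force: [-29.6, -16.0, 21.3]
width: 0.0002
finger_force: 15.6
```

```bash
python3 -c "
from h import *
sv()"
```

```text
16.5167 shelf xyz mm [-107.8 -134.4   91. ] F [-31.2 -12.5  21.3]
```

```bash
python3 - <<'E'
from h import *
from plant import *
a=capture("side")["frame"][130:280,190:320,::-1]
b=capture("top")["frame"][140:290,150:320,::-1]
im=np.hstack([cv2.resize(a,(390,450),interpolation=cv2.INTER_CUBIC),cv2.resize(b,(410,450),interpolation=cv2.INTER_CUBIC)])
cv2.imwrite("pics/s4.png",cv2.convertScaleAbs(im,alpha=1.6))
sv();print(get_obs()["wrist_torque"])
E
```

```text
16.6167 shelf xyz mm [-107.8 -134.4   90.9] F [-31.6 -11.7  22.9]
[-2.5761766   4.91960791 -0.17841678]
```

View pics/s4.png

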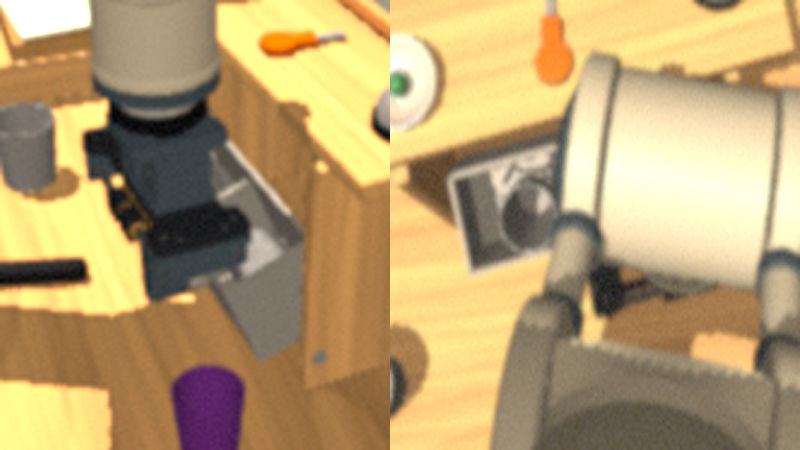

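The bin has started closing. The high force is friction at the fingertip, because the tab rises faster than the finger does, so I'll ease the tool upward.

Emit:
{"api": "move_arm", "payload": {
  "motion": [
    [0.03,0,-0.08,0,0,0],
    [0,0,-0.08,0,0,0],
    [0,0,-0.08,0,0,0],
    [0,0,0,0,0,0]
  ]
}}

```text
time_s: 16.95
tool_pos: [0.5231, -0.0748, 0.0971]
ee_rot: [[-0.993, -0.116, 0.001], [-0.116, 0.993, 0.001], [-0.001, 0.001, -1.0]]
force: [-6.4, -3.4, -1.2]
width: 0.0001
finger_force: 3.4
```

```bash
python3 -c "
from h import *
sv()"
```

```text
16.95 shelf xyz mm [-105.  -134.2   97.1] F [-6.7 -2.7 -1.2]
```

Emit:
{"api": "move_arm", "payload": {
  "motion": [
    [-0.07,0,-0.12,0,0,0],
    [-0.07,0,-0.12,0,0,0],
    [-0.07,0,-0.12,0,0,0],
    [-0.07,0,-0.11,0,0,0],
    [0,0,0,0,0,0]
  ]
}}

```text
time_s: 17.37
tool_pos: [0.5305, -0.0738, 0.1089]
ee_rot: [[-0.993, -0.116, 0.001], [-0.116, 0.993, 0.001], [-0.001, 0.001, -1.0]]
force: [-4.8, 0.6, 1.1]
width: 0.0003
finger_force: 2.3
```

```bash
python3 -c "
from h import *
sv()"
```

```text
17.3667 shelf xyz mm [ -97.5 -134.   108.9] F [-4.7  1.1  1.1]
```

Emit:
{"api": "move_arm", "payload": {
  "motion": [
    [-0.08,0,-0.1,0,0,0],
    [-0.08,0,-0.1,0,0,0],
    [-0.08,0,-0.09,0,0,0],
    [-0.08,0,-0.09,0,0,0],
    [-0.08,0,-0.08,0,0,0],
    [0,0,0,0,0,0]
  ]
}}

```text
time_s: 17.87
tool_pos: [0.5406, -0.0727, 0.1201]
ee_rot: [[-0.993, -0.116, 0.002], [-0.116, 0.993, 0.001], [-0.002, 0.001, -1.0]]
force: [-2.2, 1.9, 1.7]
width: 0.0005
finger_force: 1.7
```

```bash
python3 -c "
from h import *
sv()"
```

```text
17.8667 shelf xyz mm [ -87.4 -134.2  120.1] F [-1.9  2.2  1.7]
```

Emit:
{"api": "move_arm", "payload": {
  "motion": [
    [-0.08,0,-0.06,0,0,0],
    [-0.08,0,-0.06,0,0,0],
    [-0.06,0,-0.04,0,0,0],
    [-0.06,0,-0.04,0,0,0],
    [0,0,0,0,0,0]
  ]
}}

```text
time_s: 18.28
tool_pos: [0.5469, -0.0719, 0.1249]
ee_rot: [[-0.993, -0.116, 0.001], [-0.116, 0.993, 0.001], [-0.001, 0.001, -1.0]]
force: [-5.9, 1.0, 3.3]
width: 0.0005
finger_force: 3.0
```

```bash
python3 -c "
from h import *
sv()"
```

```text
18.2833 shelf xyz mm [ -81.  -134.1  124.9] F [-5.8  1.6  3.3]
```

Emit:
{"api": "move_arm", "payload": {
  "motion": [
    [-0.05,0,-0.03,0,0,0],
    [-0.05,0,-0.03,0,0,0],
    [-0.05,0,-0.02,0,0,0],
    [0,0,0,0,0,0]
  ]
}}

```text
time_s: 18.62
tool_pos: [0.5477, -0.0717, 0.1255]
ee_rot: [[-0.993, -0.116, -0.005], [-0.116, 0.993, 0.001], [0.005, 0.002, -1.0]]
force: [-16.9, -6.2, -5.6]
width: 0.0004
finger_force: 8.7
```

```bash
python3 -c "
from h import *
sv()"
```

```text
18.6167 shelf xyz mm [ -80.2 -134.   125.5] F [-17.5  -4.2  -5.6]
```

Emit:
{"api": "move_arm", "payload": {
  "motion": [
    [-0.04,0,0.02,0,0,0],
    [0,0,0,0,0,0],
    [0,0,0,0,0,0]
  ]
}}

```text
time_s: 18.87
tool_pos: [0.5478, -0.0717, 0.1254]
ee_rot: [[-0.993, -0.116, -0.006], [-0.116, 0.993, 0.001], [0.006, 0.002, -1.0]]
force: [-24.6, -7.7, 4.7]
width: 0.0003
finger_force: 12.6
```

```bash
python3 -c "
from h import *
sv()"
```

```text
18.8667 shelf xyz mm [ -80.1 -134.   125.4] F [-25.4  -4.8   4.7]
```

The bin is hard against its stop: force rises with no travel. I'll back off and check.

Emit:
{"api": "move_arm", "payload": {
  "motion": [
    [0.2,0,0,0,0,0],
    [0.5,0,0,0,0,0],
    [0.8,0,0,0,0,0],
    [1,0,0,0,0,0],
    [1,0,-0.5,0,0,0],
    [1,0,-1,0,0,0],
    [0,-0.9,-1,0,0,0],
    [0,-1,-0.5,0,0,0],
    [0,-1,0,0,0,0],
    [0,-1,0,0,0,0],
    [0,-1,0,0,0,0],
    [0,-1,0,0,0,0],
    [0,0,0,0,0,0]
  ]
}}

```text
time_s: 19.95
tool_pos: [0.4588, -0.2357, 0.2016]
ee_rot: [[-0.994, -0.114, 0.005], [-0.114, 0.994, -0.002], [-0.005, -0.002, -1.0]]
force: [-0.6, 1.2, -0.5]
width: 0.0003
finger_force: 0.0
```

```bash
python3 - <<'E'
from h import *
from plant import *
a=capture("side")["frame"][110:280,190:350,::-1]
b=capture("top")["frame"][110:280,120:290,::-1]
im=np.hstack([cv2.resize(a,(400,425),interpolation=cv2.INTER_CUBIC),cv2.resize(b,(400,400),interpolation=cv2.INTER_CUBIC)[:400] if 0 else cv2.resize(b,(400,425),interpolation=cv2.INTER_CUBIC)])
cv2.imwrite("pics/s5.png",cv2.convertScaleAbs(im,alpha=1.6))
q=np.array([OC+[0,0,.139],OC+R0@np.array([-.043,.0755,.095]),OC+R0@np.array([-.043,-.1845,.095])])
print((proj("side",q)-[190,110])*2.5,(proj("top",q)-[120,110])*[400/170,2.5]+[400,0])
E
```

```text
[[180.42700896 134.42841284]
 [121.62962866 145.70337882]
 [216.58466942 270.32768114]] [[594.37757154 196.73067654]
 [536.64736169 266.62462078]
 [785.92248299 207.31895025]]
```

View pics/s5.png

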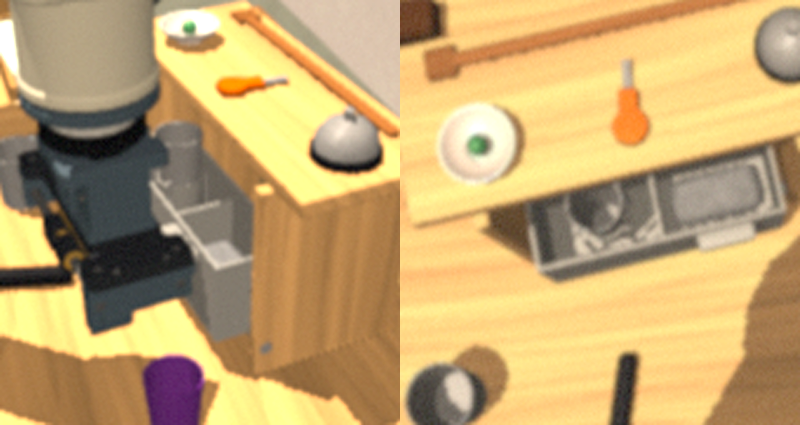

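The bin is at its stop: its front rim corners at top crop (540,272) and (790,215) match the shut position. The cup stands upright in the cradle with its rim at side crop (180,137), where predicted, so I'm handing in.

```bash
python3 -c "
from plant import *
print(finish_job())"
```

```text
the job is handed in; nothing more can be done
None
```

I set the tall cup in the cradle with only light force and let it go, then pushed the bin shut against its stop. In the last picture the cup stands upright, and I handed the job in at about 20 s; the hand-in gave no verdict.

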